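# Weigh an orange on the spring balance and mark its weight

## Task

Hang the blue pail with the orange in it on the balance's sprung hook, let go and wait until it has stopped bobbing. Only then turn the red inner knob until its red marker lines up with the black needle, without disturbing the black outer ring around the knob. Leave the pail hanging with the orange in it, and the mug, spice jar and tin where they are.

Things in the scene. Friction and masses are not known exactly. Their poses are not given: they have to be found in the camera images.
- balance: spring balance, fixed; origin: centre of the underside of its 130x360 mm dark base; x away from the robot, y left at yaw 0. White column (48 mm wide, 152 tall) at (0, +110) mm; a rod from its top carries the hook. White dial box 150x150 mm, face at z = 52, centred at (-20, -100) mm, with needle, marker and two concentric knobs on one vertical axis there. Nothing stands above 241 mm.
- hook_seat (a point): where the bail bar's centre sits in the hook: unloaded at (-110, +110, 221) mm in the balance frame, axes as the balance; moves down with the hook. Hook: steel strip 14 mm wide (y) bent to an upright V open upward; its tip is 24 mm in front (-x) and 17 mm above, its underside 10 mm below; behind, an arm (top 16 mm above) runs to the rod. Bring the bail over the tip from the front, then lower.
- balance_hook (a joint): how far the sprung hook has dipped, m (0 unloaded, stop at 0.06). Stiffness 100 N/m; the pail with its orange pulls it down 25 to 45 mm; it bobs for about 2 s after release.
- needle (a joint): angle of the black needle on the dial, rad, clockwise seen from above; 35 rad per metre of hook dip, 0 unloaded. At 0 it points 0.9 rad left (counterclockwise) of the balance's +x.
- needle_tip (a point): point 62 mm from the axis at the tip of the black needle; its x axis points outward along the needle
- inner_knob (a joint): angle of the red inner knob and its marker, rad, clockwise seen from above, same zero direction as the needle: marker and needle line up when the two angles are equal. Stops at -0.2 and 2.2; stays where it is left (friction 0.03 N m).
- knob_grip (a point): on the axis of the red inner knob, at the height to grip, 101 mm above the table. The knob is a ribbed cylinder of diameter 28 mm; its top is at 114 mm and it stands 38 mm proud of the outer ring. A white line on its top points as the marker does.
- marker_tip (a point): tip of the flat red marker hand, 57 mm from the axis, which turns with the inner knob just over the dial face (it comes out from under the outer ring); its x axis points outward along the hand
- outer_ring (a joint): angle of the black outer ring (zero adjuster), rad, clockwise. Turns very easily (0.012 N m); it must stay as it is.
- ring_mark (a point): white mark on the outer ring, 23 mm from the axis. The ring has outer diameter 55 mm, inner 36 mm; its flat top is 76 mm above the table.
- pail: small blue open pail, 106 mm across the rim, 50 mm high, 0.15 kg, loose, holding the orange; origin: centre of its underside, z up. A steel bail of 7 mm wire spans it along its y axis: legs at y = +-54 mm up to 105 mm, then sloping inward to a level middle piece (y = -16 to +16 mm) at 135 mm, on which stands an upright wooden grip.
- bail_mid (a point): centre of the bail's level middle piece, 135 mm above the pail's underside
- pail_grip (a point): on the upright wooden grip, 185 mm above the pail's underside. The grip is 28 mm (pail x) by 18 mm (pail y), from 140 to 202 mm above the underside.
- orange: orange, about 77 mm across, lying loose in the pail; its top is about 76 mm above the pail's underside. Mass varies, 0.12 to 0.3 kg.
- mug: white mug with yellow stripes, 86x120x101 mm, bystander; origin: centre of its underside
- spice_jar: spice jar with white cap, 47 mm across, 98 mm tall, bystander; origin: centre of its underside
- tin: blue and white food tin, 57 mm across, 72 mm tall, bystander; origin: centre of its underside
There are look-alikes about, which are no part of the job. Several things look just like the pail: the one meant starts farthest from the robot's base.

How it is judged:
On the way, in this order (a step that is already met when the one before it is completed fails the run):
1. the pail is lifted clear of the table (height (world z) of pail above 0.04 m), for 0.1 s.
2. the pail with the orange hangs on the hook, released, and has stopped bobbing (distance between bail_mid and hook_seat below 0.012 m and value of joint balance_hook above 0.015 m and distance between orange and pail below 0.085 m and contact force between the fingers and pail below 0.1 N and velocity of joint balance_hook between -0.01 and 0.01 m/s and linear speed of pail below 0.05 m/s), for 0.4 s.
3. the red marker lines up with the needle while the pail hangs (distance between bail_mid and hook_seat below 0.012 m and value of joint balance_hook above 0.015 m and distance between orange and pail below 0.085 m and contact force between the fingers and pail below 0.1 N and angle between the x axis of marker_tip and the x axis of needle_tip, either way round below 0.1 rad), for 0.2 s.
At the end, for the whole second after the job is handed in: Pail hangs on the hook (bail within 12 mm of the seat, dip over 15 mm), orange in it (origins within 85 mm), released and still (hook under 10, pail under 50 mm/s); red marker within 0.1 rad of the needle; outer ring mark within 3.5 mm of its start (all of step 3 and velocity of joint balance_hook between -0.01 and 0.01 m/s and linear speed of pail below 0.05 m/s and distance of ring_mark from where it was at the start of the episode below 0.0035 m); the robot touches nothing.
It fails at once if the outer ring is turned (its mark moves more than 3.5 mm, about 0.15 rad) (distance of ring_mark from where it was at the start of the episode above 0.0035 m).
It fails at once if the gripper is at the inner knob (within 20 mm) while the hook still bobs (over 30 mm/s) (distance between the grasp point and knob_grip below 0.02 m and (velocity of joint balance_hook above 0.03 m/s or velocity of joint balance_hook below -0.03 m/s)).
It fails at once if the mug is pushed more than 30 mm (distance of mug from where it was at the start of the episode above 0.03 m).
It fails at once if the spice jar is pushed more than 30 mm (distance of spice_jar from where it was at the start of the episode above 0.03 m).
It fails at once if the tin is pushed more than 30 mm (distance of tin from where it was at the start of the episode above 0.03 m).
It also fails if it takes over 56 s, if anything falls off the work surface, if the arm or the gripper's body presses on something with over 40 N, if the wrist force passes 120 N, or if a joint passes its speed limit or range.

## Robot

A 6-joint arm with a two-finger parallel gripper is mounted at the origin on a cart in front of the work surface, level with it; the furniture and walls round the work are solid. World frame = base frame: x ahead of the robot, y to its left, z up, the work surface at z = 0. Lengths are in m, angles in rad, forces in N, time in s.
With the tool pointing down it reaches from about 0.375 to 0.975 m from the base axis. Payload 3.8 kg.
Tool frame: the origin (TCP) lies at the very end of the fingers, on their centre line; the grasp point (between the pads) lies 19 mm behind it (bot.pinch_z is the distance from the TCP to the grasp point, in m); x points along the fingers, y is the direction in which the jaws open and shut, and the axes are right-handed (so a half turn about x gives the same grasp; the last joint's range is limited). The gripper opens to 85 mm and grips with 20 to 120 N. Pads are 22 mm wide; open, the fingers measure 114 mm over their backs; the gripper's body (76 mm by 85 mm) begins 54 mm behind the grasp point. The pads swing forward as they close: fully open they stand 13 mm farther back than shut.
Start: joints at [1.106, 0.264, 1.604, -0, 1.274, -0.037], TCP at [0.28, 0.614, 0.193] pointing down, gripper open.
Joint ranges: [-2.63, 2.63], [-0.94, 2.18], [0.31, 2.57], [-1.31, 4.45], [0, 2.66], [-2.55, 2.55]. Speed limits (rad/s): [2.57, 2.57, 3.14, 3.14, 3.14, 3.14].

## Interface

Orientations are given as a rotation vector (axis times angle).
In Python, from workcell import monitor, imaging, finish_job, bot gives the robot as it stands.
- The arm moves only by the tool jog_arm, never from a script. Its argument "rows" is a list of rows, each a list of 7 numbers: the shift along the tool's x, y, z in m, then the turn, a rotation vector about the tool's x, y, z in rad, then the opening in per cent of the stroke, from 0 (shut) to 100 (fully open). A call has 1 to 20 rows; each row is the pose to reach, as a shift and turn from the pose measured when the call began, along the tool's axes at that moment; what a row does not reach only later rows make up. A row lasts 1/10 s, in which the tool goes at most 50 mm and 8.59 degrees, less where a joint would pass 70% of its speed; a pose out of reach is approached as far as the arm can. A call with a gripper value outside its range is refused whole. The fingers move at their own pace and stop on an object; "force" is the grip in N (left out, the last holds). Time passes only in rows, so rows that repeat a pose let the fingers close. It gives the time, the measured TCP pose, the force and the opening at its end, in the units of the state.
- monitor.read_state(): the state, without advancing time (a new reading comes with each control period).
- imaging.read_camera(name): name is "side" or "top" or "wrist"; returns the picture (400x640x3 uint8, blue, green, red); there is no depth.
- imaging.camera_params(name): a dict with "fx", "fy", "cx", "cy" (pixels), "T" (4x4, takes a point from camera to world coordinates); the wrist camera has in their place "T_tool_cam" (4x4, takes a point from camera to tool coordinates, whose origin is the TCP and whose axes are the tool frame's). Camera axes: x right, y down, z forward; pixel columns grow to the right and rows downward; lengths in m; the calibration is good to about 2 mm. A picture is of the moment at which its call begins: read the wrist's pose just before it. camera_params takes no time and is no camera call.
- finish_job(): hands the job in, once; it reports no verdict.
The state is a dict: "time": time; "q": joint angles; "joint_vel": joint speeds; "joint_torque": joint torques, N m; "tool_pos": TCP position; "tcp_rot": TCP orientation; "wrist_force": force on the tool from outside, world axes, zero at the start; "torque": the same for the moment, N m; "width": opening from 0.0 (shut) to 1.0 (fully open).
Only numpy, scipy, OpenCV 4.12 (cv2) and the standard library are available. Lean on these libraries where they do the work, as an engineer would, in place of code of your own. Each camera call takes 0.05 s, during which the arm holds its last target. There are 200 camera calls.

## Working session

There is one attempt and no reset: what is moved stays moved. The work goes in short steps, Python scripts to look and compute and a tool call to move; the robot and the scene stay as the last step left them, time stands still between calls to the robot, and variables do not carry over. Pictures are saved under pics/ and viewed, about 8 in all and at most 12, crops included, and the job is handed in when it is done.

Besides the shell and the picture viewer there is one more tool, called after "Request:" by a JSON object that holds its "fn" and its "kwargs". jog_arm: Moves the arm, as the interface text tells. Its arguments: {"type":"object","properties":{"rows":{"type":"array","items":{"type":"array","items":{"type":"number"}}},"force":{"type":"number"}},"required":["rows"]}

```bash
mkdir -p pics; ls; python3 - <<'E'
from workcell import monitor, imaging, bot
import cv2, numpy as np
s=monitor.read_state(); print({k:np.round(v,3) for k,v in s.items()}, bot.pinch_z)
for n in ("side","top"):
    cv2.imwrite(f"pics/{n}0.png",imaging.read_camera(n))
    p=imaging.camera_params(n); print(n,p["fx"],p["cx"],p["cy"],np.round(p["T"],3).tolist())
print(np.round(imaging.camera_params("wrist")["T_tool_cam"],3).tolist(),imaging.camera_params("wrist")["fx"])
E
```

```text
pics
{'time': np.float64(0.0), 'q': array([ 1.106,  0.265,  1.605,  0.   ,  1.274, -0.037]), 'joint_vel': array([ 0.   , -0.   ,  0.002,  0.001, -0.001, -0.001]), 'joint_torque': array([-1.0000e-03, -5.1509e+01, -3.6733e+01, -0.0000e+00,  1.3000e-02,
       -0.0000e+00]), 'tool_pos': array([0.28 , 0.613, 0.192]), 'tcp_rot': array([ 0.334,  1.545, -0.337]), 'wrist_force': array([-0.522, -0.232,  0.443]), 'torque': array([ 0.038, -0.001, -0.027]), 'width': np.float64(1.0)} 0.0187
side 520.6886337432944 324.5479148323527 198.2827635630109 [[0.949, -0.203, 0.243, 0.136], [-0.316, -0.62, 0.718, -1.14], [0.005, -0.758, -0.652, 1.198], [0.0, 0.0, 0.0, 1.0]]
top 368.0864158929078 316.71632958449584 196.96637482739274 [[0.013, -0.998, 0.068, 0.465], [-0.999, -0.011, 0.035, 0.003], [-0.035, -0.068, -0.997, 1.069], [0.0, 0.0, 0.0, 1.0]]
[[-0.001, -0.302, 0.953, -0.181], [1.0, -0.0, 0.001, 0.0], [0.0, 0.953, 0.302, -0.077], [0.0, 0.0, 0.0, 1.0]] 303.6823786581958
```

View pics/top0.png

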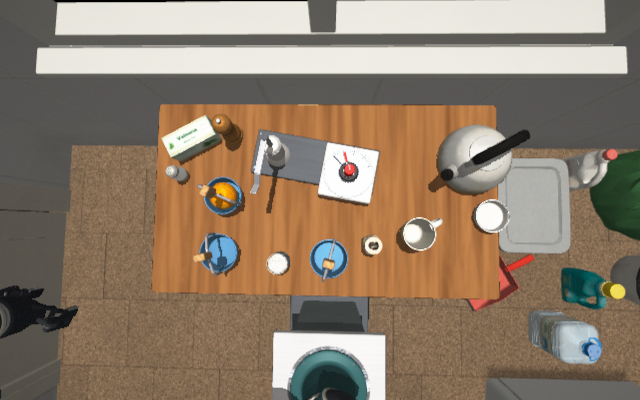

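View pics/side0.png

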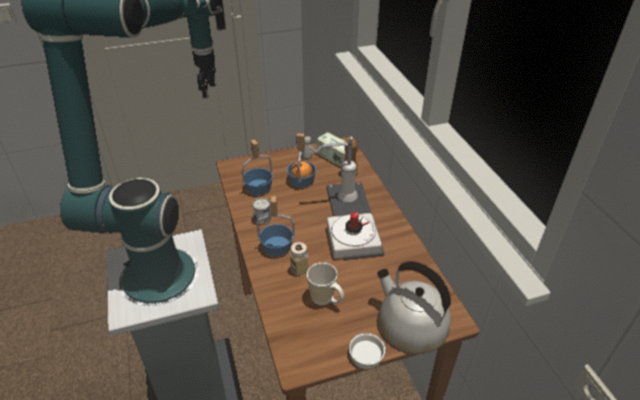

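Top view (up is +x, left is +y). Pail look-alikes: blue pail with orange at (223,197), empty blue pail at (218,253), empty blue pail at (328,259). The one at (223,197) is farthest from the base and holds the orange, so I choose it. The balance has its dial at (349,172), its column at (275,150) and its hook at (255,190).

```bash
cat > h.py <<'E'
from workcell import monitor, imaging, bot
import cv2, numpy as np
from scipy.spatial.transform import Rotation as R
def cam(n):
    p=imaging.camera_params(n)
    if "T" in p: T=p["T"]
    else:
        s=monitor.read_state(); W=np.eye(4); W[:3,:3]=R.from_rotvec(s["tcp_rot"]).as_matrix(); W[:3,3]=s["tool_pos"]; T=W@p["T_tool_cam"]
    return p,np.array(T)
def ray(c,u,v):
    p,T=c; d=T[:3,:3]@[(u-p["cx"])/p["fx"],(v-p["cy"])/p["fy"],1]; return T[:3,3],d
def plane(c,u,v,z):
    o,d=ray(c,u,v); return o+d*(z-o[2])/d[2]
def proj(c,P):
    p,T=c; q=np.linalg.inv(T)@[*P,1]; return np.array([p["fx"]*q[0]/q[2]+p["cx"],p["fy"]*q[1]/q[2]+p["cy"]])
def tri(*obs):
    A=np.zeros((3,3));b=np.zeros(3)
    for c,u,v in obs:
        o,d=ray(c,u,v);d=d/np.linalg.norm(d);M=np.eye(3)-np.outer(d,d);A+=M;b+=M@o
    return np.linalg.solve(A,b)
E
python3 - <<'E'
from h import *
t=cv2.imread("pics/top0.png"); s=cv2.imread("pics/side0.png"); ct=cam("top")
cv2.imwrite("pics/crop1.png",cv2.vconcat([cv2.resize(t[120:220,160:390],None,fx=3.4,fy=3.4,interpolation=2)[:,:780],cv2.resize(s[130:210,220:415],None,fx=4,fy=4,interpolation=2)[:250]]))
g=t[:230].copy(); hsv=cv2.cvtColor(g,cv2.COLOR_BGR2HSV)
m=cv2.inRange(hsv,(95,90,40),(125,255,255)); m[:170]=0; m[:,:190]=0;m[:,260:]=0
cn=max(cv2.findContours(m,0,1)[0],key=cv2.contourArea); e=cv2.minEnclosingCircle(cn); print("pail rim",e, plane(ct,*e[0],0.05))
w=cv2.inRange(hsv,(0,0,150),(179,60,255)); w[:,:318]=0; w[:,385:]=0; w[:140]=0; w[206:]=0
cn=max(cv2.findContours(w,0,1)[0],key=cv2.contourArea); r=cv2.minAreaRect(cn); print("box",r)
for c in cv2.boxPoints(r): print(c,plane(ct,*c,0.052))
print(plane(ct,*r[0],.052))
E
```

```text
pail rim ((224.0, 192.0), 17.888643264770508) [0.54539748 0.30004228 0.05      ]
box ((347.88397216796875, 172.3879852294922), (53.576194763183594, 53.397308349609375), 10.30484676361084)
[316.75195 193.86398] [0.54277874 0.03963111 0.052     ]
[326.30396 141.32797] [0.6905039  0.01485012 0.052     ]
[379.016   150.91199] [ 0.66435312 -0.13193413  0.052     ]
[369.464 203.448] [ 0.51784997 -0.10602311  0.052     ]
[ 0.60350093 -0.04605979  0.052     ]
```

View pics/crop1.png

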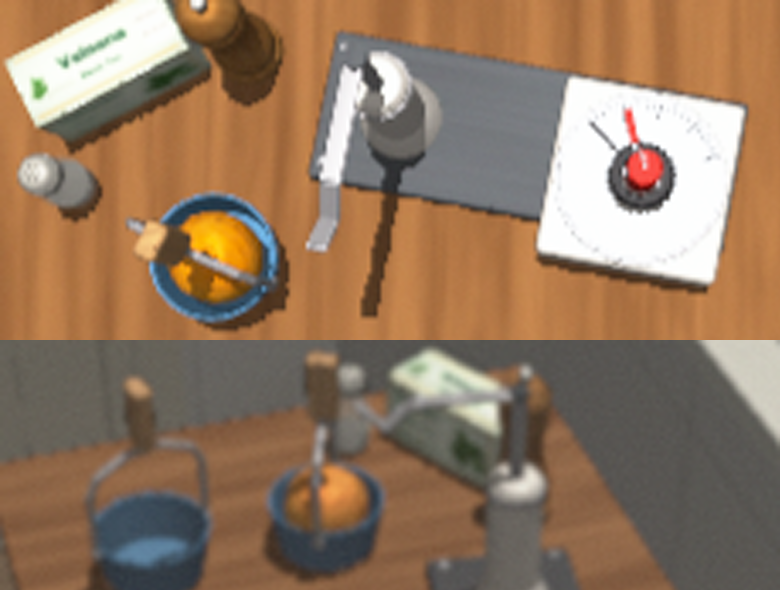

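```bash
cat >> h.py <<'E'
def down(a): 
    c,s=np.cos(a),np.sin(a); return np.array([[0,c,s],[0,s,-c],[-1,0,0]])
def delta(P,a):
    s=monitor.read_state(); R0=R.from_rotvec(s["tcp_rot"]).as_matrix()
    print("shift",np.round(R0.T@(np.array(P)-s["tool_pos"]),4),"turn",np.round(R.from_matrix(R0.T@down(a)).as_rotvec(),4))
def st():
    s=monitor.read_state(); M=R.from_rotvec(s["tcp_rot"]).as_matrix(); print("t",round(float(s["time"]),2),"tcp",np.round(s["tool_pos"],4),"jawyaw",round(np.degrees(np.arctan2(M[1,1],M[0,1])),1),"xax",np.round(M[:,0],3),"F",np.round(s["wrist_force"],2),"w",round(float(s["width"]),3),"q6",np.round(s["q"][5],2))
E
python3 - <<'E'
from h import *
st(); ct,cs=cam("top"),cam("side")
a=plane(ct,198.2,185.9,.105);b=plane(ct,241.8,203.2,.105); print("bail",a,b,(a+b)/2,np.linalg.norm(a-b),np.degrees(np.arctan2(*(a-b)[1::-1])))
# grip top: side crop (320,~355-340=15)->
print("grip top",plane(ct,204.1,190.6,.202), tri((ct,204.1,190.6),(cs,220+322/4,130+15/4)))
print("rim", plane(ct,222.9,195.7,.05))
print("hook",proj(ct,(.551,.176,.221)),proj(cs,(.551,.176,.221)))
print("crop hook", proj(ct,(.551,.176,.221))*3.4-np.array([160,120])*3.4, (proj(cs,(.551,.176,.221))-[220,130])*4+[0,340])
for y in (68,-112): delta((.53,.30,.33),np.radians(y))
E
```

```text
t 0.1 tcp [0.2797 0.6135 0.1917] jawyaw 65.5 xax [-0.001 -0.002 -1.   ] F [ 0.19 -0.29  0.76] w 1.003 q6 -0.04
bail [0.55661513 0.35388755 0.105     ] [0.51185624 0.23563952 0.105     ] [0.53423568 0.29476353 0.105     ] 0.12643558520279985 69.2674929903637
grip top [0.53623871 0.30396361 0.202     ] [0.53628148 0.30410949 0.20157243]
rim [0.53496289 0.30283471 0.05      ]
hook [255.82358039 184.15758048] [315.93687381 148.96177192]
crop hook [325.80017332 218.13577362] [383.74749523 415.84708767]
shift [-0.138  -0.1817  0.3578] turn [-0.0438 -0.0001  0.002 ]
shift [-0.138  -0.1817  0.3578] turn [3.0978e+00 3.1000e-03 2.0000e-04]
```

Request:
{"fn": "jog_arm", "kwargs": {"rows": [[-0.05, 0, 0.02, -0.02, 0, 0.002, 100], [-0.108, -0.02, 0.05, -0.04, 0, 0.002, 100], [-0.108, -0.045, 0.09, -0.065, 0, 0.002, 100], [-0.108, -0.07, 0.13, -0.065, 0, 0.002, 100], [-0.108, -0.09, 0.175, -0.065, 0, 0.002, 100], [-0.108, -0.11, 0.22, -0.065, 0, 0.002, 100], [-0.108, -0.13, 0.265, -0.065, 0, 0.002, 100], [-0.108, -0.15, 0.31, -0.065, 0, 0.002, 100], [-0.108, -0.1756, 0.3616, -0.065, 0, 0.002, 100], [-0.108, -0.1756, 0.3616, -0.065, 0, 0.002, 100], [-0.108, -0.1756, 0.3616, -0.065, 0, 0.002, 100], [-0.108, -0.1756, 0.3616, -0.065, 0, 0.002, 100]]}}

```text
time: 1.3
tool_pos: [0.5352, 0.3045, 0.2995]
tcp_rot: [0.285, 1.554, -0.285]
wrist_force: [-0.0, 0.0, 0.7]
width: 0.999
```

```bash
python3 - <<'E'
from h import *
st(); c=cam("wrist"); cv2.imwrite("pics/w1.png",imaging.read_camera("wrist"))
for P in [(.536,.304,.202),(.551,.176,.221)]: print(proj(c,P))
E
```

```text
t 1.3 tcp [0.5352 0.3045 0.2995] jawyaw 69.2 xax [-0.002  0.001 -1.   ] F [-0.05  0.02  0.7 ] w 0.999 q6 -0.73
[319.4802617  181.10111305]
[199.30980672 246.77540901]
```

View pics/w1.png

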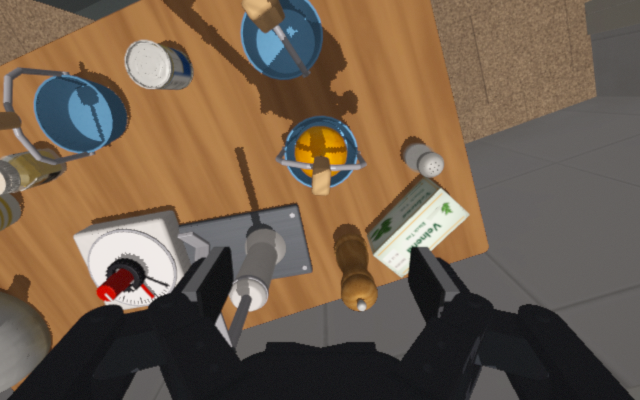

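The target grip is at about (320,185), predicted at (319,181). The bail shoulders at (280,159) and (362,160) are level, so the jaws are aligned. Descend and grip.

Request:
{"fn": "jog_arm", "kwargs": {"rows": [[0.04, 0, 0, 0, 0, 0, 100], [0.08, 0, 0, 0, 0, 0, 100], [0.11, 0, 0, 0, 0, 0, 100], [0.133, 0, 0, 0, 0, 0, 100], [0.133, 0, 0, 0, 0, 0, 100], [0.133, 0, 0, 0, 0, 0, 100], [0.133, 0, 0, 0, 0, 0, 0], [0.133, 0, 0, 0, 0, 0, 0], [0.133, 0, 0, 0, 0, 0, 0], [0.133, 0, 0, 0, 0, 0, 0], [0.133, 0, 0, 0, 0, 0, 0], [0.133, 0, 0, 0, 0, 0, 0], [0.133, 0, 0, 0, 0, 0, 0], [0.133, 0, 0, 0, 0, 0, 0]], "force": 60}}

```text
time: 2.75
tool_pos: [0.5348, 0.3051, 0.1666]
tcp_rot: [0.284, 1.554, -0.284]
wrist_force: [0.2, -0.1, 0.7]
width: 0.003
```

```bash
python3 - <<'E'
from h import *
st()
E
```

```text
t 2.75 tcp [0.5348 0.3051 0.1666] jawyaw 69.3 xax [-0.001  0.    -1.   ] F [ 0.23 -0.14  0.68] w 0.003 q6 -0.73
```

```bash
python3 - <<'E'
from h import *
c=cam("wrist"); w=imaging.read_camera("wrist"); t=imaging.read_camera("top"); s=imaging.read_camera("side")
k=lambda i,f:cv2.resize(i,None,fx=f,fy=f,interpolation=2)
a=k(w[60:320,160:480],1.25); b=k(t[150:240,180:280],4)[:,:400]; d=k(s[100:200,250:350],3.6)
o=np.zeros((560,800,3),np.uint8); o[:325,:400]=a; o[:360,400:800]=b; o[325:560,:360]=d[:235]
cv2.imwrite("pics/c2.png",o)
E
```

```text
(no output)
```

View pics/c2.png

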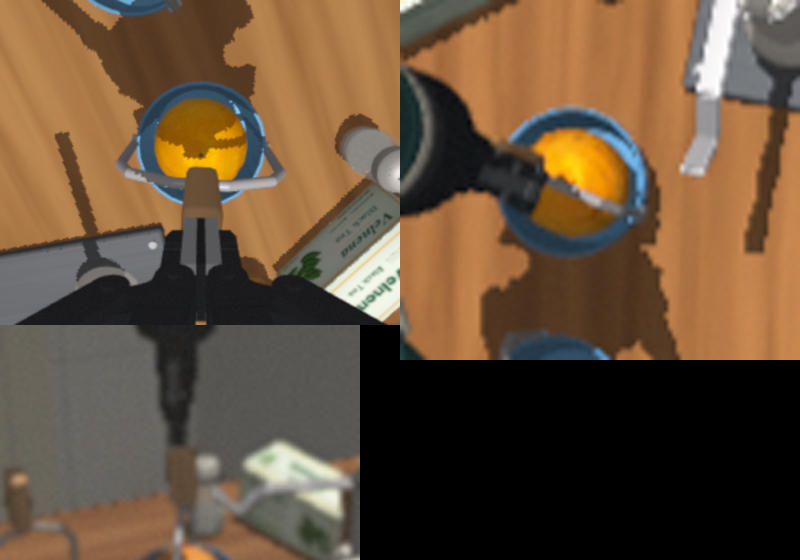

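```bash
python3 - <<'E'
from h import *
w,t,s=cam("wrist"),cam("top"),cam("side")
st()
tcp=monitor.read_state()["tool_pos"]
fw=lambda P:np.round((proj(w,P)-[160,60])*1.25); ft=lambda P:np.round((proj(t,P)-[180,150])*4+[400,0]); fs=lambda P:np.round((proj(s,P)-[250,100])*3.6+[0,325])
for n,P in [("tcp",tcp),("tcp+40",tcp+[0,0,.04]),("grip202",(.536,.304,.202)),("grip140",(.536,.304,.14)),("bail135",(.536,.304,.135))]: print(n,fw(P),ft(P),fs(P))
# bail mid from wrist, shoulders
f=lambda u,v:(u/1.25+160,v/1.25+60)
for u,v,z in [(123,163,.105),(281,178,.105),(202,184,.135)]: print(plane(w,*f(u,v),z))
E
```

```text
t 2.9 tcp [0.5348 0.3051 0.1667] jawyaw 69.3 xax [-0.001  0.    -1.   ] F [-0.34  0.7  -0.52] w 0.002 q6 -0.73
tcp [199. 200.] [514. 170.] [181. 477.]
tcp+40 [199. 238.] [492. 164.] [180. 442.]
grip202 [198. 236.] [496. 163.] [182. 446.]
grip140 [199. 185.] [529. 171.] [183. 500.]
bail135 [199. 182.] [532. 172.] [183. 504.]
[0.5156811 0.2574393 0.105    ]
[0.56342086 0.35331412 0.105     ]
[0.53794251 0.30546092 0.135     ]
```

```bash
python3 - <<'E'
from h import *
w=imaging.read_camera("wrist"); t=imaging.read_camera("top"); s=imaging.read_camera("side")
for n,i in (("w",w),("t",t),("s",s)): cv2.imwrite(f"pics/raw3{n}.png",i)
k=lambda i,f:cv2.resize(i,None,fx=f,fy=f,interpolation=cv2.INTER_CUBIC)
# brighten darks
g=lambda i:(255*(i/255.)**.6).astype(np.uint8)
o=np.zeros((600,800,3),np.uint8)
o[:360,:400]=k(g(w[180:270,270:370]),4); o[:360,400:]=k(g(t[170:215,190:240]),8); o[360:,:400]=k(g(s[125:155,275:325]),8)
cv2.imwrite("pics/c3.png",o)
E
```

```text
(no output)
```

View pics/c3.png

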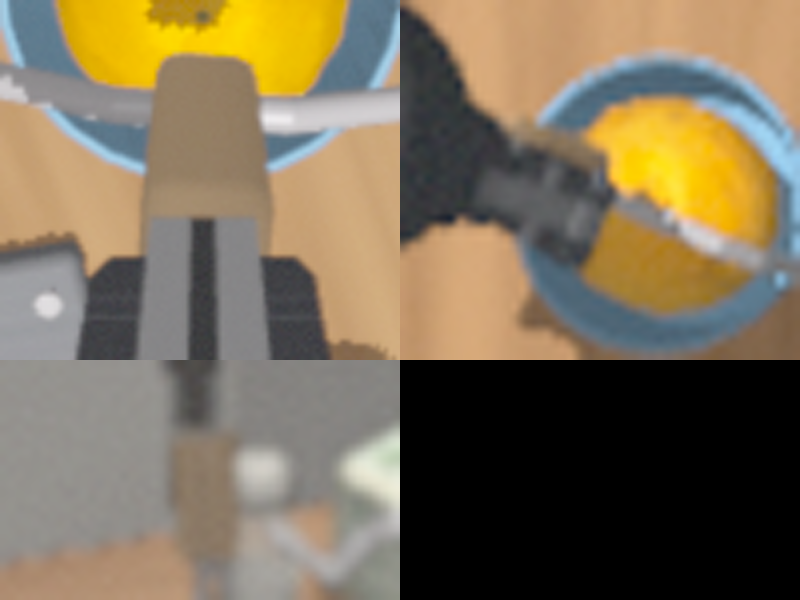

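```bash
python3 - <<'E'
from h import *
w,t,s=cam("wrist"),cam("top"),cam("side")
a=np.radians(69.3); y=np.array([np.cos(a),np.sin(a),0]); x=np.array([np.sin(a),-np.cos(a),0])
C=np.array([.536,.304,0])
for z in (.14,.202):
  for dx in (-.014,.014):
    for dy in (-.009,.009):
      P=C+x*dx+y*dy+[0,0,z]
      print(z,dx,dy,np.round((proj(w,P)-[270,180])*4),np.round((proj(t,P)-[190,170])*8+[400,0]),np.round((proj(s,P)-[275,125])*8+[0,360]))
tcp=monitor.read_state()["tool_pos"]
for dz in (0,.02,.035):
  for dx in (-.011,.011): P=tcp+x*dx+[0,0,dz]; print("finger",dz,dx,np.round((proj(w,P)-[270,180])*4),np.round((proj(t,P)-[190,170])*8+[400,0]),np.round((proj(s,P)-[275,125])*8+[0,360]))
E
```

```text
0.14 -0.014 -0.009 [145.  39.] [588. 233.] [173. 559.]
0.14 -0.014 0.009 [245.  39.] [536. 213.] [177. 535.]
0.14 0.014 -0.009 [147. 182.] [621. 152.] [237. 561.]
0.14 0.014 0.009 [244. 182.] [569. 131.] [240. 537.]
0.202 -0.014 -0.009 [124. 179.] [522. 220.] [169. 440.]
0.202 -0.014 0.009 [262. 179.] [467. 198.] [172. 417.]
0.202 0.014 -0.009 [128. 367.] [558. 133.] [235. 442.]
0.202 0.014 0.009 [259. 367.] [503. 111.] [237. 419.]
finger 0 -0.011 [198.  97.] [534. 212.] [177. 496.]
finger 0 0.011 [198. 223.] [561. 146.] [227. 498.]
finger 0.02 -0.011 [198. 145.] [512. 208.] [175. 458.]
finger 0.02 0.011 [198. 283.] [540. 140.] [226. 459.]
finger 0.035 -0.011 [198. 188.] [495. 204.] [174. 429.]
finger 0.035 0.011 [198. 336.] [523. 136.] [226. 430.]
```

The reading says the fingers shut on nothing, yet they look as if they end at the top of the grip. I'll raise the hand to see where the fingertips really are.

Request:
{"fn": "jog_arm", "kwargs": {"rows": [[-0.04, 0, 0, 0, 0, 0, 0], [-0.08, 0, 0, 0, 0, 0, 0], [-0.1, 0, 0, 0, 0, 0, 0], [-0.1, 0, 0, 0, 0, 0, 0], [-0.1, 0, 0, 0, 0, 0, 0], [-0.1, 0, 0, 0, 0, 0, 0]]}}

```text
time: 3.65
tool_pos: [0.5339, 0.3046, 0.2645]
tcp_rot: [0.283, 1.556, -0.285]
wrist_force: [-0.3, 0.2, -0.5]
width: 0.001
```

```bash
python3 - <<'E'
from h import *
st(); w=imaging.read_camera("wrist"); s=imaging.read_camera("side")
cs,cw=cam("side"),cam("wrist"); tcp=monitor.read_state()["tool_pos"]
k=lambda i,f:cv2.resize(i,None,fx=f,fy=f,interpolation=cv2.INTER_CUBIC)
g=lambda i:(255*(i/255.)**.6).astype(np.uint8)
o=np.zeros((400,800,3),np.uint8); o[:,:400]=k(g(w[160:360,220:420]),2); o[:,400:]=k(g(s[80:160,260:340]),5)
cv2.imwrite("pics/c4.png",o)
for dz in (0,.02,.035,.05):
  P=tcp+[0,0,dz]; print(dz,np.round((proj(cw,P)-[220,160])*2),np.round((proj(cs,P)-[260,80])*5+[400,0]))
print(np.round((proj(cs,(.537,.306,.202))-[260,80])*5+[400,0]))
E
```

```text
t 3.65 tcp [0.5339 0.3046 0.2645] jawyaw 69.3 xax [-0.004 -0.001 -1.   ] F [-0.28  0.2  -0.5 ] w 0.001 q6 -0.73
0 [199. 121.] [596. 191.]
0.02 [199. 147.] [596. 165.]
0.035 [199. 171.] [595. 145.]
0.05 [198. 200.] [594. 125.]
[603. 267.]
```

View pics/c4.png

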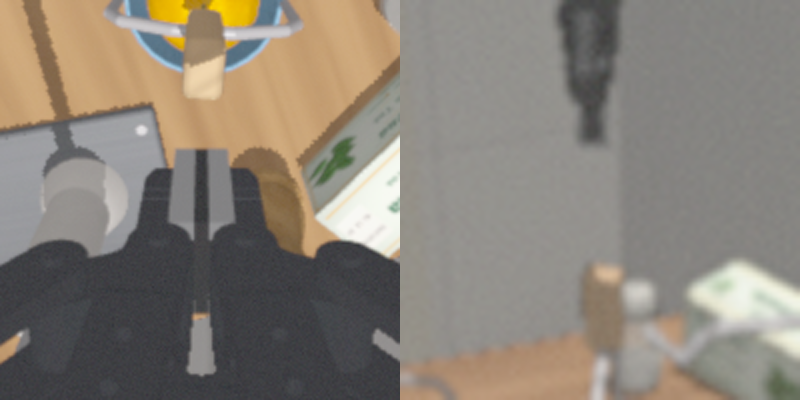

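The side view puts the fingertip at row 143, where the reported TCP should be at row 191. So the fingers really end about 36 mm short of the reported TCP. The wrist view agrees (fingertip at row 150). From here I use an effective tip of TCP + 36 mm, and regrip lower.

Request:
{"fn": "jog_arm", "kwargs": {"rows": [[0, 0.002, 0.0025, 0, 0, 0, 100], [0, 0.002, 0.0025, 0, 0, 0, 100], [0, 0.002, 0.0025, 0, 0, 0, 100], [0, 0.002, 0.0025, 0, 0, 0, 100], [0, 0.002, 0.0025, 0, 0, 0, 100], [0.04, 0.002, 0.0025, 0, 0, 0, 100], [0.08, 0.002, 0.0025, 0, 0, 0, 100], [0.11, 0.002, 0.0025, 0, 0, 0, 100], [0.134, 0.002, 0.0025, 0, 0, 0, 100], [0.134, 0.002, 0.0025, 0, 0, 0, 100], [0.134, 0.002, 0.0025, 0, 0, 0, 100], [0.134, 0.002, 0.0025, 0, 0, 0, 0], [0.134, 0.002, 0.0025, 0, 0, 0, 0], [0.134, 0.002, 0.0025, 0, 0, 0, 0], [0.134, 0.002, 0.0025, 0, 0, 0, 0], [0.134, 0.002, 0.0025, 0, 0, 0, 0], [0.134, 0.002, 0.0025, 0, 0, 0, 0], [0.134, 0.002, 0.0025, 0, 0, 0, 0], [0.134, 0.002, 0.0025, 0, 0, 0, 0]], "force": 60}}

```text
time: 5.65
tool_pos: [0.5369, 0.3056, 0.1311]
tcp_rot: [0.283, 1.555, -0.285]
wrist_force: [0.3, -1.2, 5.7]
width: 0.202
```

```bash
python3 - <<'E'
from h import *
st()
# hook seat refine: seat at balance frame; bail target
# carry: TCP pose when bail at seat pre-approach: front 45 mm, above 35 mm
a=np.radians(-10); bx=np.array([np.cos(a),np.sin(a),0]); by=np.array([-np.sin(a),np.cos(a),0])
seat=np.array([.551,.176,.221]); tcp=monitor.read_state()["tool_pos"]
off=tcp-np.array([.5368,.3055,.135]); print("off",off)
for f,u in ((.06,.035),(0,.035),(0,0)): print(f,u); delta(seat-bx*f+[0,0,u]+off,np.radians(80))
E
```

```text
t 5.65 tcp [0.5369 0.3056 0.1311] jawyaw 69.3 xax [-0.003 -0.001 -1.   ] F [ 0.33 -1.18  5.68] w 0.202 q6 -0.73
off [ 7.11674086e-05  6.12234151e-05 -3.93176292e-03]
0.06 0.035
shift [-0.1208 -0.1275 -0.0002] turn [-0.1873 -0.0031  0.0015]
0 0.035
shift [-0.121  -0.1163  0.0588] turn [-0.1873 -0.0031  0.0015]
0 0
shift [-0.086  -0.1162  0.0589] turn [-0.1873 -0.0031  0.0015]
```

Gripped: opening 0.202 is 17 mm, which is the wooden grip. Lift, then go to the front of the hook.

Request:
{"fn": "jog_arm", "kwargs": {"rows": [[-0.01, 0, 0, 0, 0, 0, 0], [-0.03, 0, 0, 0, 0, 0, 0], [-0.05, 0, 0, 0, 0, 0, 0], [-0.075, 0, 0, 0, 0, 0, 0], [-0.1, 0, 0, -0.03, 0, 0, 0], [-0.121, -0.01, 0, -0.06, 0, 0, 0], [-0.125, -0.03, 0, -0.09, -0.003, 0.0015, 0], [-0.125, -0.05, 0, -0.12, -0.003, 0.0015, 0], [-0.125, -0.07, 0, -0.15, -0.003, 0.0015, 0], [-0.125, -0.09, 0, -0.187, -0.003, 0.0015, 0], [-0.125, -0.11, 0, -0.187, -0.003, 0.0015, 0], [-0.125, -0.12, 0, -0.187, -0.003, 0.0015, 0], [-0.125, -0.127, 0, -0.187, -0.003, 0.0015, 0], [-0.125, -0.127, 0, -0.187, -0.003, 0.0015, 0], [-0.125, -0.127, 0, -0.187, -0.003, 0.0015, 0], [-0.125, -0.127, 0, -0.187, -0.003, 0.0015, 0], [-0.125, -0.127, 0, -0.187, -0.003, 0.0015, 0]]}}

```text
time: 7.35
tool_pos: [0.4925, 0.1874, 0.2562]
tcp_rot: [0.137, 1.567, -0.137]
wrist_force: [-0.8, -0.8, -3.8]
width: 0.205
```

```bash
python3 - <<'E'
from h import *
st(); w=imaging.read_camera("wrist"); s=imaging.read_camera("side"); t=imaging.read_camera("top")
for n,i in (("w",w),("t",t),("s",s)): cv2.imwrite(f"pics/raw5{n}.png",i)
cs,cw,ct=cam("side"),cam("wrist"),cam("top"); tcp=monitor.read_state()["tool_pos"]
k=lambda i,f:cv2.resize(i,None,fx=f,fy=f,interpolation=cv2.INTER_CUBIC)
o=np.zeros((600,800,3),np.uint8); o[:300,:400]=k(w[100:250,180:380],2); o[:300,400:]=k(s[110:170,270:350],5); o[300:,:400]=k(t[150:225,210:310],4)
cv2.imwrite("pics/c5.png",o)
a=np.radians(-10); bx=np.array([np.cos(a),np.sin(a),0]); seat=np.array([.551,.176,.221])
for n,P in (("bail",tcp+[0,0,.0039]),("seat",seat),("tip",seat-bx*.024+[0,0,.017])): print(n,np.round((proj(cw,P)-[180,100])*2),np.round((proj(cs,P)-[270,110])*5+[400,0]),np.round((proj(ct,P)-[210,150])*4+[0,300]))
E
```

```text
t 7.35 tcp [0.4925 0.1874 0.2562] jawyaw 80.0 xax [-0.  0. -1.] F [-0.83 -0.8  -3.77] w 0.205 q6 -1.08
bail [279. 245.] [536. 151.] [146. 534.]
seat [277. 342.] [630. 195.] [183. 437.]
tip [277. 310.] [592. 176.] [169. 475.]
```

View pics/c5.png

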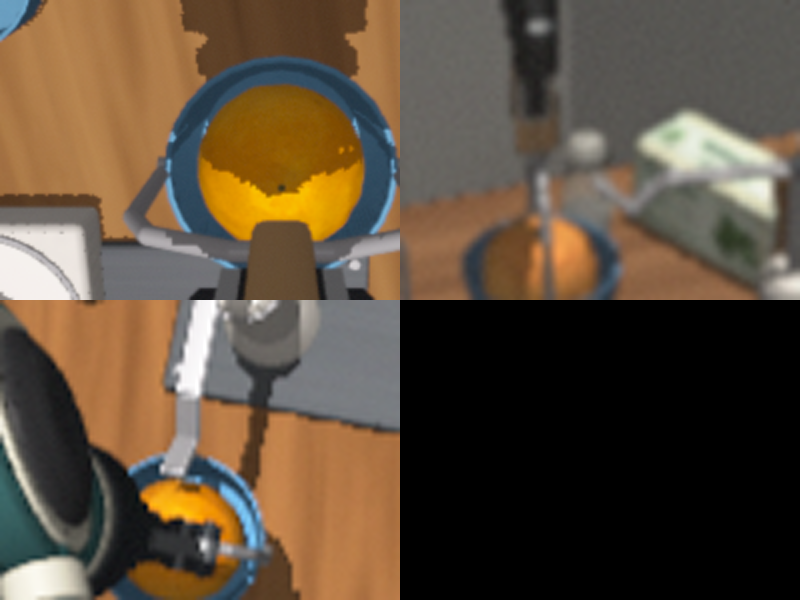

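The grip is holding and the hook tip shows at (176,470) in the top crop, predicted (169,475). I correct the seat by about (+2,-3) mm, go over the tip and lower.

Request:
{"fn": "jog_arm", "kwargs": {"rows": [[0, -0.0037, 0.01, 0, 0, 0, 0], [0, -0.0037, 0.025, 0, 0, 0, 0], [0, -0.0037, 0.04, 0, 0, 0, 0], [0, -0.0037, 0.055, 0, 0, 0, 0], [0, -0.0037, 0.062, 0, 0, 0, 0], [0, -0.0037, 0.062, 0, 0, 0, 0], [0, -0.0037, 0.062, 0, 0, 0, 0], [0.01, -0.0037, 0.062, 0, 0, 0, 0], [0.02, -0.0037, 0.062, 0, 0, 0, 0], [0.03, -0.0037, 0.062, 0, 0, 0, 0], [0.035, -0.0037, 0.062, 0, 0, 0, 0], [0.04, -0.0037, 0.062, 0, 0, 0, 0], [0.045, -0.0037, 0.062, 0, 0, 0, 0], [0.05, -0.0037, 0.062, 0, 0, 0, 0], [0.055, -0.0037, 0.062, 0, 0, 0, 0], [0.06, -0.0037, 0.062, 0, 0, 0, 0], [0.06, -0.0037, 0.062, 0, 0, 0, 0], [0.06, -0.0037, 0.062, 0, 0, 0, 0], [0.06, -0.0037, 0.062, 0, 0, 0, 0]]}}

```text
time: 9.4
tool_pos: [0.552, 0.1728, 0.1963]
tcp_rot: [0.137, 1.568, -0.137]
wrist_force: [-6.6, -0.9, -1.5]
width: 0.199
```

```bash
python3 - <<'E'
from h import *
st(); w=imaging.read_camera("wrist"); s=imaging.read_camera("side"); t=imaging.read_camera("top")
for n,i in (("w",w),("t",t),("s",s)): cv2.imwrite(f"pics/raw6{n}.png",i)
k=lambda i,f:cv2.resize(i,None,fx=f,fy=f,interpolation=cv2.INTER_CUBIC)
o=np.zeros((600,800,3),np.uint8); o[:300,:400]=k(w[100:250,180:380],2); o[:300,400:]=k(s[120:180,280:360],5); o[300:,:400]=k(t[120:195,290:390],4); o[300:,400:]=k(t[150:225,210:310],4)
cv2.imwrite("pics/c6.png",o)
E
```

```text
t 9.4 tcp [0.552  0.1728 0.1963] jawyaw 80.0 xax [-0.002 -0.    -1.   ] F [-6.6  -0.94 -1.51] w 0.199 q6 -1.14
```

View pics/c6.png

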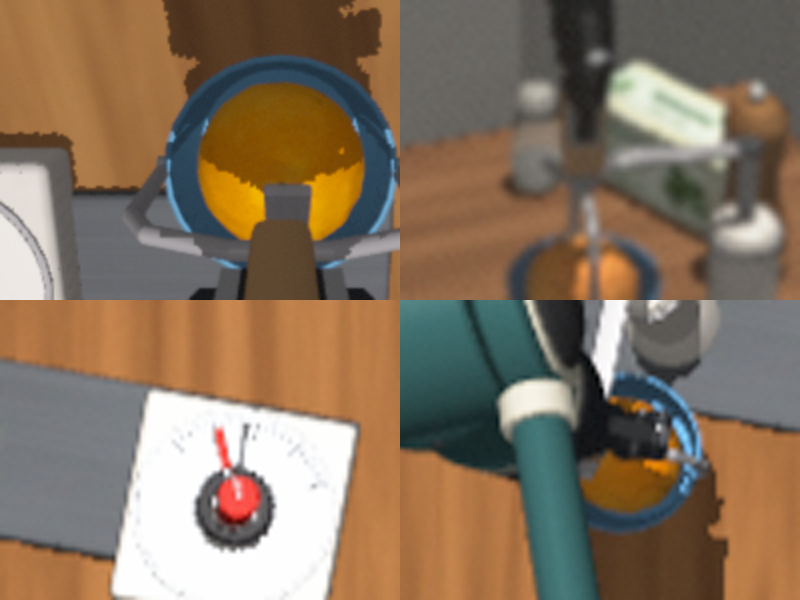

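Request:
{"fn": "jog_arm", "kwargs": {"rows": [[0.003, 0, -0.002, 0, 0, 0, 0], [0.006, 0, -0.003, 0, 0, 0, 0], [0.009, 0, -0.004, 0, 0, 0, 0], [0.012, 0, -0.004, 0, 0, 0, 0], [0.012, 0, -0.004, 0, 0, 0, 0], [0.012, 0, -0.004, 0, 0, 0, 0]]}}

```text
time: 10.15
tool_pos: [0.5507, 0.1733, 0.1854]
tcp_rot: [0.137, 1.563, -0.137]
wrist_force: [3.7, -2.1, 1.3]
width: 0.203
```

```bash
cat >> h.py <<'E'
def needle(t,side=None):
    """dial angles (image atan2 in balance frame) of black needle / red marker from a top picture"""
    ct=cam("top"); a=np.radians(-10); bx=np.array([np.cos(a),np.sin(a)]); by=np.array([-bx[1],bx[0]])
    C=np.array([.6035,-.046]); H=np.array([plane(ct,*p,.053)[:2] for p in ((0,0),(640,0),(640,400),(0,400))],np.float32)
    # rectified dial: 0.25 mm/px, up = balance +x, right = -y
    S=4000; dst=np.array([[300-(h-C)@by*S,300-(h-C)@bx*S] for h in H],np.float32)
    M=cv2.getPerspectiveTransform(np.float32([(0,0),(640,0),(640,400),(0,400)]),dst)
    d=cv2.warpPerspective(t,M,(600,600),flags=cv2.INTER_CUBIC)
    yy,xx=np.mgrid[:600,:600]; r=np.hypot(xx-300,yy-300)/4; th=np.arctan2(xx-300,300-yy)
    hsv=cv2.cvtColor(d,cv2.COLOR_BGR2HSV); ring=(r>38)&(r<54)
    red=ring&(hsv[...,1]>120)&((hsv[...,0]<12)|(hsv[...,0]>168)); blk=(r>36)&(r<46)&(hsv[...,2]<140)&(hsv[...,1]<90)
    for n,m in (("red",red),("black",blk)): print(n,m.sum(),"angle(cw from zero)",np.round(.9+np.median(th[m]),3) if m.any() else None)
    return d
E
python3 - <<'E'
from h import *
st(); needle(cv2.imread("pics/top0.png")); needle(cv2.imread("pics/raw6t.png")); needle(imaging.read_camera("top"))
E
```

```text
t 10.15 tcp [0.5507 0.1733 0.1854] jawyaw 80.0 xax [ 0.004 -0.    -1.   ] F [ 3.75 -2.12  1.35] w 0.203 q6 -1.13
red 1253 angle(cw from zero) 0.547
black 2 angle(cw from zero) 0.016
red 1252 angle(cw from zero) 0.547
black 0 angle(cw from zero) None
red 1251 angle(cw from zero) 0.547
black 30 angle(cw from zero) 1.217
```

The load is on the hook. Let go and back off upward.

Request:
{"fn": "jog_arm", "kwargs": {"rows": [[0, 0, -0.001, 0, 0, 0, 30], [0, 0, -0.001, 0, 0, 0, 60], [0, 0, -0.001, 0, 0, 0, 100], [0, 0, -0.001, 0, 0, 0, 100], [0, 0, -0.001, 0, 0, 0, 100], [0, 0, -0.001, 0, 0, 0, 100], [-0.02, 0, -0.001, 0, 0, 0, 100], [-0.05, 0, -0.001, 0, 0, 0, 100], [-0.08, 0, -0.001, 0, 0, 0, 100], [-0.12, 0, -0.001, 0, 0, 0, 100], [-0.15, 0, -0.001, 0, 0, 0, 100], [-0.15, 0, -0.001, 0, 0, 0, 100], [-0.15, 0, -0.001, 0, 0, 0, 100], [-0.15, 0, -0.001, 0, 0, 0, 100]]}}

```text
time: 11.6
tool_pos: [0.5484, 0.1733, 0.3337]
tcp_rot: [0.136, 1.565, -0.137]
wrist_force: [-0.0, -1.1, 0.1]
width: 0.998
```

```bash
python3 - <<'E'
from h import *
st(); w=imaging.read_camera("wrist"); s=imaging.read_camera("side"); t=imaging.read_camera("top"); d=needle(t)
for n,i in (("w",w),("t",t),("s",s)): cv2.imwrite(f"pics/raw7{n}.png",i)
k=lambda i,f:cv2.resize(i,None,fx=f,fy=f,interpolation=cv2.INTER_CUBIC)
o=np.zeros((600,800,3),np.uint8); o[:300,:400]=k(w[100:250,180:380],2); o[:300,400:]=k(s[120:180,280:360],5); o[300:,:300]=k(d,.5); o[300:,400:]=k(t[150:225,210:310],4)
cv2.imwrite("pics/c7.png",o)
# where the knob axis is, and the move above it (jaw yaw options)
C=np.array([.6035,-.046])
for z in (.25,.115-.036-.02+.0): print(z); [delta((*C,z),np.radians(a)) for a in (80,50,20)]
E
```

```text
t 11.6 tcp [0.5484 0.1733 0.3337] jawyaw 80.0 xax [ 0.001 -0.001 -1.   ] F [-0.04 -1.07  0.06] w 0.998 q6 -1.13
red 1248 angle(cw from zero) 0.548
black 2 angle(cw from zero) 1.228
0.25
shift [ 0.0836 -0.2063  0.0924] turn [0.     0.0007 0.0008]
shift [ 0.0836 -0.2063  0.0924] turn [0.5236 0.0009 0.0006]
shift [ 0.0836 -0.2063  0.0924] turn [1.0472e+00 1.0000e-03 3.0000e-04]
0.05900000000000001
shift [ 0.2746 -0.2061  0.0922] turn [0.     0.0007 0.0008]
shift [ 0.2746 -0.2061  0.0922] turn [0.5236 0.0009 0.0006]
shift [ 0.2746 -0.2061  0.0922] turn [1.0472e+00 1.0000e-03 3.0000e-04]
```

View pics/c7.png

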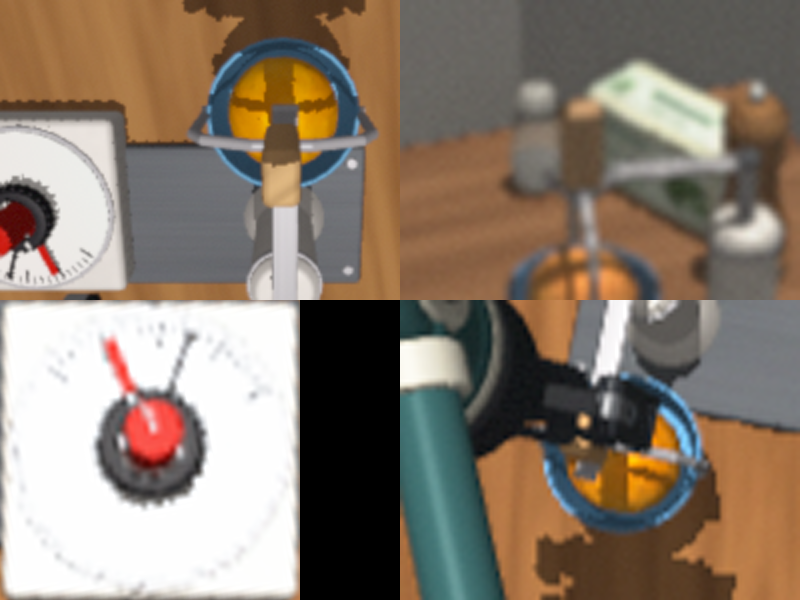

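The pail hangs on the hook with the orange in it. In the rectified dial the needle tip is at (192,335) and the marker tip at (108,340), so the needle is near 1.26 and the marker near 0.55. Go above the knob while the bobbing dies out.

Request:
{"fn": "jog_arm", "kwargs": {"rows": [[0, -0.02, 0.01, 0, 0, 0, 100], [0, -0.05, 0.03, 0, 0, 0, 100], [0, -0.085, 0.045, 0, 0, 0, 100], [0, -0.12, 0.06, 0, 0, 0, 100], [0, -0.16, 0.08, 0, 0, 0, 100], [0.02, -0.2, 0.092, 0, 0, 0, 100], [0.05, -0.206, 0.092, 0, 0, 0, 100], [0.084, -0.206, 0.092, 0, 0, 0, 100], [0.12, -0.206, 0.092, 0, 0, 0, 100], [0.13, -0.206, 0.092, 0, 0, 0, 100], [0.13, -0.206, 0.092, 0, 0, 0, 100], [0.13, -0.206, 0.092, 0, 0, 0, 100], [0.13, -0.206, 0.092, 0, 0, 0, 100], [0.13, -0.206, 0.092, 0, 0, 0, 100], [0.13, -0.206, 0.092, 0, 0, 0, 100], [0.13, -0.206, 0.092, 0, 0, 0, 100], [0.13, -0.206, 0.092, 0, 0, 0, 100], [0.13, -0.206, 0.092, 0, 0, 0, 100]]}}

```text
time: 13.55
tool_pos: [0.6032, -0.0457, 0.2037]
tcp_rot: [0.136, 1.566, -0.138]
wrist_force: [0.5, -0.1, 0.1]
width: 1.0
```

```bash
cat >> h.py <<'E'
def dial(img,name,C,lo=(38,52),save=None):
    c=cam(name); a=np.radians(-10); bx=np.array([np.cos(a),np.sin(a),0]); by=np.array([-bx[1],bx[0],0])
    P=[(sx,sy) for sx in(-.07,.07) for sy in(-.07,.07)]
    src=np.float32([proj(c,np.array([*C,.053])+bx*sx+by*sy) for sx,sy in P]); dst=np.float32([(300-sy*4000,300-sx*4000) for sx,sy in P])
    d=cv2.warpPerspective(img,cv2.getPerspectiveTransform(src,dst),(600,600),flags=cv2.INTER_CUBIC)
    yy,xx=np.mgrid[:600,:600]; r=np.hypot(xx-300,yy-300)/4; th=np.arctan2(xx-300,300-yy); hsv=cv2.cvtColor(d,cv2.COLOR_BGR2HSV)
    red=(r>38)&(r<52)&(hsv[...,1]>120)&((hsv[...,0]<12)|(hsv[...,0]>168)); blk=(r>34)&(r<48)&(hsv[...,2]<120)&(hsv[...,1]<90)&(abs(th)<1.5)
    for n,m in (("red",red),("black",blk)):
        if m.sum()>20:
            v=cv2.fitLine(np.column_stack([xx[m],yy[m]]).astype(np.float32),cv2.DIST_HUBER,0,.01,.01).ravel(); s=-np.sign(v[1])
            print(n,m.sum(),"median",np.round(.9+np.median(th[m]),3),"line",np.round(.9+np.arctan2(v[0]*s,-v[1]*s),3))
    if save: cv2.imwrite(save,d)
    return d
E
python3 - <<'E'
from h import *
st(); c=cam("wrist"); w=imaging.read_camera("wrist"); t=imaging.read_camera("top"); cv2.imwrite("pics/raw8w.png",w); cv2.imwrite("pics/raw8t.png",t)
hsv=cv2.cvtColor(w,cv2.COLOR_BGR2HSV); m=((hsv[...,1]>150)&(hsv[...,2]>60)&((hsv[...,0]<10)|(hsv[...,0]>170))).astype(np.uint8)*255
for cn in cv2.findContours(m,0,1)[0]:
    if cv2.contourArea(cn)>60: print(cv2.contourArea(cn),cv2.boundingRect(cn))
print("knob top",proj(c,(.6035,-.046,.114)),"knob base",proj(c,(.6035,-.046,.076)))
dial(w,"wrist",(.6035,-.046)); dial(t,"top",(.6035,-.046))
k=lambda i,f:cv2.resize(i,None,fx=f,fy=f,interpolation=cv2.INTER_CUBIC)
cv2.imwrite("pics/c8.png",k(w[60:260,200:440],3.2)[:600,:800])
E
```

```text
t 13.55 tcp [ 0.6032 -0.0457  0.2037] jawyaw 80.0 xax [ 0.001 -0.001 -1.   ] F [ 0.52 -0.05  0.1 ] w 1.0 q6 -1.51
814.5 (304, 160, 34, 55)
knob top [319.54742829 182.44398427] knob base [319.62738081 172.46361578]
red 1342 median 0.577 line 0.52
black 313 median 1.243 line 1.21
black 8089 median 0.56 line -0.556
```

View pics/c8.png

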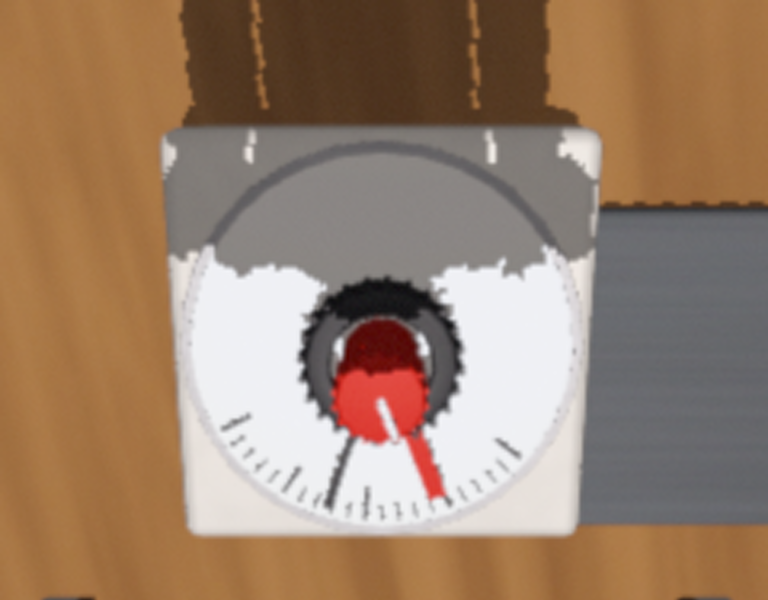

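The wrist crop shows the knob top centred at (381,400), about 2 mm farther out than assumed. The needle is at (330,500) and the marker at (435,495), so about 0.70 rad clockwise to turn. Descend and grip the knob, keeping the tips about 11 mm above the ring.

Request:
{"fn": "jog_arm", "kwargs": {"rows": [[0.03, 0, 0.002, 0, 0, 0, 100], [0.06, 0, 0.002, 0, 0, 0, 100], [0.09, 0, 0.002, 0, 0, 0, 100], [0.115, 0, 0.002, 0, 0, 0, 100], [0.135, 0, 0.002, 0, 0, 0, 100], [0.148, 0, 0.002, 0, 0, 0, 100], [0.152, 0, 0.002, 0, 0, 0, 100], [0.152, 0, 0.002, 0, 0, 0, 100], [0.152, 0, 0.002, 0, 0, 0, 100], [0.152, 0, 0.002, 0, 0, 0, 15], [0.152, 0, 0.002, 0, 0, 0, 15], [0.152, 0, 0.002, 0, 0, 0, 15], [0.152, 0, 0.002, 0, 0, 0, 15], [0.152, 0, 0.002, 0, 0, 0, 15], [0.152, 0, 0.002, 0, 0, 0, 15], [0.152, 0, 0.002, 0, 0, 0, 15], [0.152, 0, 0.002, 0, 0, 0, 15]], "force": 25}}

```text
time: 15.35
tool_pos: [0.6052, -0.0478, 0.0524]
tcp_rot: [0.134, 1.566, -0.139]
wrist_force: [-1.8, -5.0, 3.9]
width: 0.305
```

```bash
python3 - <<'E'
from h import *
st(); w=imaging.read_camera("wrist"); cv2.imwrite("pics/raw9w.png",w)
E
```

```text
t 15.35 tcp [ 0.6052 -0.0478  0.0524] jawyaw 80.0 xax [ 0.    -0.003 -1.   ] F [-1.83 -5.03  3.89] w 0.305 q6 -1.51
```

Request:
{"fn": "jog_arm", "kwargs": {"rows": [[0, 0, 0, 0.05, 0, 0, 15], [0, 0, 0, 0.1, 0, 0, 15], [0, 0, 0, 0.16, 0, 0, 15], [0, 0, 0, 0.22, 0, 0, 15], [0, 0, 0, 0.28, 0, 0, 15], [0, 0, 0, 0.34, 0, 0, 15], [0, 0, 0, 0.4, 0, 0, 15], [0, 0, 0, 0.46, 0, 0, 15], [0, 0, 0, 0.52, 0, 0, 15], [0, 0, 0, 0.58, 0, 0, 15], [0, 0, 0, 0.64, 0, 0, 15], [0, 0, 0, 0.7, 0, 0, 15], [0, 0, 0, 0.7, 0, 0, 15], [0, 0, 0, 0.7, 0, 0, 15], [0, 0, 0, 0.7, 0, 0, 100], [0, 0, 0, 0.7, 0, 0, 100], [0, 0, 0, 0.7, 0, 0, 100], [0, 0, 0, 0.7, 0, 0, 100], [0, 0, 0, 0.7, 0, 0, 100], [0, 0, 0, 0.7, 0, 0, 100]]}}

```text
time: 17.4
tool_pos: [0.6052, -0.0478, 0.0524]
tcp_rot: [0.68, 1.459, -0.684]
wrist_force: [-0.3, 0.5, 0.4]
width: 0.995
```

Request:
{"fn": "jog_arm", "kwargs": {"rows": [[-0.04, 0, 0, 0, 0, 0, 100], [-0.08, 0, 0, -0.1, 0, 0, 100], [-0.12, 0, 0, -0.25, 0, 0, 100], [-0.15, 0, 0, -0.4, 0, 0, 100], [-0.15, 0, 0, -0.55, 0, 0, 100], [-0.15, 0, 0, -0.7, 0, 0, 100], [-0.15, 0, 0, -0.7, 0, 0, 100], [-0.15, 0, 0, -0.7, 0, 0, 100], [-0.15, 0, 0, -0.7, 0, 0, 100], [-0.15, 0, 0, -0.7, 0, 0, 100]]}}

```text
time: 18.4
tool_pos: [0.6049, -0.0473, 0.202]
tcp_rot: [0.135, 1.566, -0.14]
wrist_force: [0.1, -0.2, 0.3]
width: 1.0
```

```bash
python3 - <<'E'
from h import *
st(); w=imaging.read_camera("wrist"); s=imaging.read_camera("side"); cv2.imwrite("pics/raw10w.png",w); cv2.imwrite("pics/raw10s.png",s)
for C in ((.6035,-.046),(.6055,-.0465)): print(C); dial(w,"wrist",C,save="pics/dialA.png")
k=lambda i,f:cv2.resize(i,None,fx=f,fy=f,interpolation=cv2.INTER_CUBIC)
o=np.zeros((600,800,3),np.uint8); o[:,:600]=cv2.imread("pics/dialA.png"); o[:240,600:]=k(s[120:180,290:340],4)
o[300:,600:]=k(w[130:230,285:352],3)[:300,:200]
cv2.imwrite("pics/c10.png",o)
E
```

```text
t 18.4 tcp [ 0.6049 -0.0473  0.202 ] jawyaw 79.9 xax [-0.    -0.003 -1.   ] F [ 0.13 -0.24  0.33] w 1.0 q6 -1.51
(0.6035, -0.046)
red 1316 median 1.236 line 1.221
black 60 median 1.396 line -0.013
(0.6055, -0.0465)
red 1316 median 1.248 line 1.209
```

View pics/c10.png

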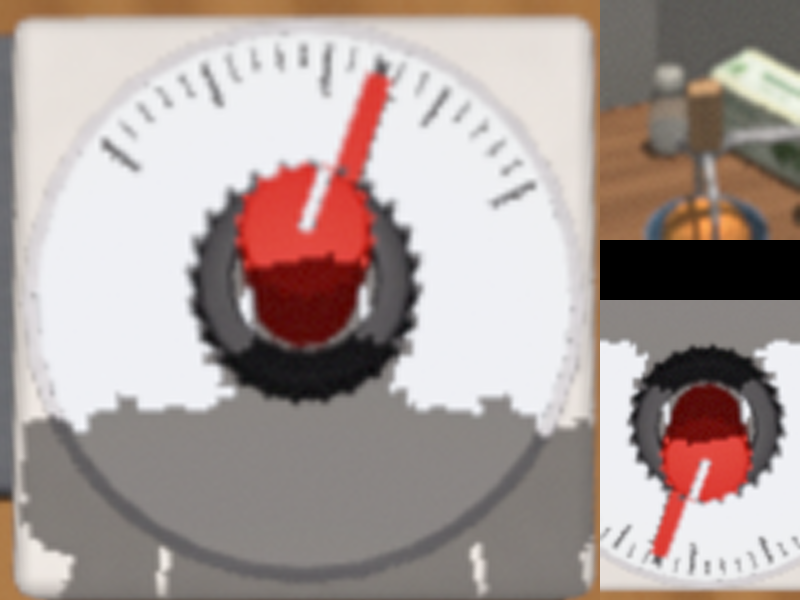

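The red marker, with its tip at (378,80), now covers the needle. By the same estimator the needle was at 1.243 and the marker is at 1.236. No needle shows elsewhere, and the pail still hangs still. The arm is clear of everything, so I hand in.

```bash
python3 -c "
from workcell import finish_job; print(finish_job())"
```

```text
the job is handed in; nothing more can be done
None
```

The blue pail with the orange in it hangs on the balance hook. After it had settled, I turned the red knob until its marker covered the needle, backed the arm off and handed the job in at about 18.5 s.

- **Pail:** the last side picture shows it hanging with the orange in it. The hook dip works out to about 35 mm from the needle and 32 mm from the hand's height at release.
- **Marker:** the wrist camera read the needle at 1.24 rad before the turn and the marker at 1.24 rad after it. A second way of fitting gave 1.21 and 1.22. The needle could not be measured on its own at the end, because the marker covers it.
- **First grip missed:** the fingers closed on nothing, because they really end about 36 mm short of the TCP that the robot reports. I allowed for that from then on, and the second grip held.
- **Outer ring not checked directly:** I could not see its white mark in any picture. By the measured tip offset, the fingertips stayed about 12 mm above the ring.
- **Bystanders:** the arm did not go near the mug, spice jar or tin, but I did not measure their positions again afterwards.

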